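Put the icing set away in the caddy

ROBOT

A 7-joint arm with a two-finger parallel gripper is mounted at the origin on a cart in front of the work surface, level with it; the furniture and walls round the work are solid. World frame = base frame: x ahead of the robot, y to its left, z up, the work surface at z = 0. Lengths are in m, angles in degrees, forces in N, time in s.
With the tool pointing down it reaches from about 0.425 to 1.025 m from the base axis. Payload 9.4 kg.
Tool frame: the origin (TCP) lies midway between the tips of the shut fingers; the grasp point (between the pads) lies 19 mm behind it (bot.grasp_offset is the z of the grasp point in the tool frame, in m); z points along the fingers, y is the line along which they close (so a half turn about z gives the same grasp; the last joint's range is limited). The gripper opens to 93 mm and grips with 3 to 60 N. Pads are 15 mm wide; open, the fingers measure 128 mm over their backs; the gripper's body (75 mm by 188 mm) begins 65 mm behind the grasp point.
Start: joints at [61.553, 34.337, -0.143, 91.639, 0.103, 54.024, -4.572], TCP at [0.295, -0.662, 0.219] pointing down, gripper open.
Joint ranges: [-147.43, 147.43], [-19.82, 112.94], [-74.19, 73.91], [6.32, 146.72], [-59.91, 239.91], [6.04, 106.73], [-150.56, 150.56]. Speed limits (degrees/s): [127.2, 127.2, 172.46, 172.46, 180, 180, 180].

INTERFACE

Orientations are given as [roll, pitch, yaw] about the fixed x, y, z axes, in that order (R = Rz(yaw) Ry(pitch) Rx(roll)).
In Python, from cell import bot gives the robot as it stands.
- The arm moves only by the shell command python3 -m inch 'ROWS' [OPENING] [FORCE]. ROWS is text: rows parted by semicolons, each of 6 numbers parted by spaces: the shift along the tool's x, y, z in units of 300 mm (1.0 is 300 mm), then the turn, a rotation vector about the tool's x, y, z in units of pi/2 rad (1.0 is pi/2 rad). In form: dx dy dz wx wy wz; .... A call has 1 to 5 rows; each row is the pose to reach, as a shift and turn from the pose commanded when the call began, along the tool's axes at that moment; what a row does not reach only later rows make up. A row lasts 1/12 s, in which the tool goes at most 41.7 mm and 7.16 degrees, less where a joint would pass 70% of its speed; a pose out of reach is approached as far as the arm can. A call with a number of a shift or a turn outside -1 to 1 is refused whole. A call with a gripper value outside its range is refused whole. OPENING is the gripper command: -1 is fully open, 1 is shut, values between are in proportion, set as the call begins (- or left out, the last holds). The fingers move at their own pace and stop on an object; FORCE is the grip in N (left out, the last holds). Time passes only in rows, so rows that repeat a pose let the fingers close. It gives the time, the measured TCP pose, the force, the opening and the grip force at its end, in the units of the state.
- bot.observe(): the state, without advancing time (a new reading comes with each control period).
- bot.read_camera(name): name is "scene" or "side" or "wrist"; returns a dict with "image" (420x560x3 uint8, red, green, blue), "z_map" (420x560 float32, m along the optical axis (not along the pixel's ray), 0 where there is no reading), "intrinsics" (3x3 intrinsics, pixels), "cam_to_world" (4x4, takes a point from camera to world coordinates); the wrist camera has in their place "mount" (4x4, takes a point from camera to tool coordinates, whose origin is the TCP and whose axes are the flange's). Camera axes: x right, y down, z forward; pixel columns grow to the right and rows downward; lengths in m; the calibration is good to about 2 mm. A picture is of the moment at which its call begins: read the wrist's pose just before it.
- bot.job_done(): hands the job in; it is judged then, once.
The state is a dict: "clock": time; "qpos": joint angles; "joint_velocities": joint speeds; "joint_efforts": joint torques, N m; "eef_pos": TCP position; "ee_rot": TCP orientation; "force": force on the tool from outside, world axes, zero at the start; "moment": the same for the moment, N m; "grip_width": opening from 0.0 (shut) to 1.0 (fully open); "grasp_force": force on a finger pad.
Only numpy, scipy, OpenCV 4.12 (cv2) and the standard library are available. Lean on these libraries where they do the work, as an engineer would, in place of code of your own. Each camera call takes 0.05 s, during which the arm holds its last target. There are 200 camera calls.

TASK

Put the icing set away in the divided wooden caddy: the middle-sized round steel cutter in the largest bay at one end, the smallest cutter in the medium bay next to it, and one piping nozzle in each of the two narrow bays, all standing upright on the caddy's floor. The largest cutter, the clear measuring cup and the steel dish do not belong to the set: leave them standing where they are.

Things in the scene. Friction and masses are not known exactly. Their poses are not given: they have to be found in the camera images.
- caddy: Fixed wooden tray 92 (x) by 266 mm (y), any yaw; wire handle 17 mm out at each end. Origin: centre of underside, z up. Floor 5 mm thick; walls 4 mm thick, tops 17 mm above table. Four bays in a row along y, all 84 mm in x, centred on x=0: large, 84 mm wide in y, centre y=-0.087; medium, 70 mm, centre y=-0.006; two narrow, 46 mm, centres y=0.056 and 0.106 (m).
- cutter_mid: Middle-sized of three round steel pastry cutters: a plain ring open at top and bottom, 60 mm outside diameter, 43 mm tall. Belongs in the caddy's large bay. Origin at the centre of its underside, z up. Stands upright, loose.
- cutter_small: Smallest of three round steel pastry cutters: a plain ring open at top and bottom, 48 mm outside diameter, 43 mm tall. Belongs in the caddy's medium bay. Origin at the centre of its underside, z up. Stands upright, loose.
- nozzle_a: Piping nozzle: steel cone, 25 mm wide at the foot it stands on, about 10 mm at the tip, 40 mm tall, about 30 g. Grip it with the finger tips 12 to 16 mm above its foot (19 mm wide there), so that they clear the caddy walls. Belongs in either narrow bay. Origin at the centre of its underside, z up. Stands upright, loose.
- nozzle_b: Piping nozzle: steel cone, 25 mm wide at the foot it stands on, about 10 mm at the tip, 40 mm tall, about 30 g. Grip it with the finger tips 12 to 16 mm above its foot (19 mm wide there), so that they clear the caddy walls. Same as nozzle_a; belongs in the other narrow bay. Origin at the centre of its underside, z up. Stands upright, loose.
- cutter_large: Largest of three round steel pastry cutters: ring 72 mm in diameter, 43 mm tall. Does not belong in the caddy. Origin at the centre of its underside, z up. Stands upright, loose.
- clear_cup: Clear plastic measuring cup with a bottom, 66 mm across the rim, 70 mm tall. Does not belong in the caddy. Origin at the centre of its underside, z up. Stands upright, loose.
- dish: Round shallow steel dish, 131 mm across, 42 mm tall. Does not belong in the caddy. Origin at the centre of its underside, z up. Stands upright, loose.

How it is judged (in metres and radians):
At the end, for the whole second after the job is handed in: Middle cutter inside the large bay, smallest in the medium bay, one nozzle inside each narrow bay, all on the caddy floor (within 5 mm), upright within 0.12 rad, at rest; the largest cutter, clear cup and dish upright and within 20 mm of their starts (x of cutter_mid in the frame of caddy between -0.015 and 0.015 m and y of cutter_mid in the frame of caddy between -0.102 and -0.072 m and x of cutter_small in the frame of caddy between -0.021 and 0.021 m and y of cutter_small in the frame of caddy between -0.02 and 0.008 m and ((x of nozzle_a in the frame of caddy between -0.033 and 0.033 m and y of nozzle_a in the frame of caddy between 0.0425 and 0.0695 m and x of nozzle_b in the frame of caddy between -0.033 and 0.033 m and y of nozzle_b in the frame of caddy between 0.0925 and 0.1195 m) or (x of nozzle_b in the frame of caddy between -0.033 and 0.033 m and y of nozzle_b in the frame of caddy between 0.0425 and 0.0695 m and x of nozzle_a in the frame of caddy between -0.033 and 0.033 m and y of nozzle_a in the frame of caddy between 0.0925 and 0.1195 m)) and z of cutter_mid in the frame of caddy between 0 and 0.01 m and angle between each of cutter_mid, cutter_small, nozzle_a, nozzle_b, cutter_large, clear_cup, dish's own z axis and vertical below 0.12 rad and linear speed of each of cutter_mid, cutter_small, nozzle_a, nozzle_b below 0.02 m/s and angular speed of each of cutter_mid, cutter_small, nozzle_a, nozzle_b below 0.3 rad/s and z of cutter_small in the frame of caddy between 0 and 0.01 m and z of nozzle_a in the frame of caddy between 0 and 0.01 m and z of nozzle_b in the frame of caddy between 0 and 0.01 m and distance of each of cutter_large, clear_cup, dish from where it was at the start of the episode below 0.02 m); the robot touches nothing.
It fails at once if the largest cutter is shifted more than 20 mm or tipped (distance of cutter_large from where it was at the start of the episode above 0.02 m or angle between cutter_large's own z axis and vertical above 0.4 rad).
It fails at once if the clear cup is shifted more than 20 mm or tipped (distance of clear_cup from where it was at the start of the episode above 0.02 m or angle between clear_cup's own z axis and vertical above 0.4 rad).
It fails at once if the steel dish is shifted more than 20 mm or tipped (distance of dish from where it was at the start of the episode above 0.02 m or angle between dish's own z axis and vertical above 0.4 rad).
It also fails if it takes over 109 s, if anything falls off the work surface, if the arm or the gripper's body presses on something with over 40 N, if the wrist force passes 120 N, or if a joint passes its speed limit or range.

## Working session

There is one attempt and no reset: what is moved stays moved. The work goes in short steps, Python scripts to look and compute and a shell command to move; the robot and the scene stay as the last step left them, time stands still between calls to the robot, and variables do not carry over. Pictures are saved under pics/ and viewed, at most 14 in all, crops included, and the job is handed in when it is done.

```bash
ls; mkdir -p pics
python3 - <<'E'
from cell import bot
import cv2,numpy as np
s=bot.observe(); print({k:np.round(v,3).tolist() for k,v in s.items()}, bot.grasp_offset)
for n in("scene","side","wrist"):
    c=bot.read_camera(n); cv2.imwrite(f"pics/{n}0.png",c["image"][:,:,::-1]); np.savez(f"{n}0.npz",**c)
    print(n,np.round(c["intrinsics"],1).tolist(),np.round(c.get("cam_to_world",c.get("mount")),3).tolist())
E
```

```text
pics
{'clock': 0.0, 'qpos': [61.552, 34.385, -0.145, 91.681, 0.103, 54.024, -4.572], 'joint_velocities': [0.013, -0.034, 0.016, 0.0, 0.01, -0.073, -0.031], 'joint_efforts': [-0.0, -76.506, 1.497, -25.234, -0.052, 0.017, 0.0], 'eef_pos': [0.295, -0.662, 0.218], 'ee_rot': [-179.91, 0.009, 24.056], 'force': [-0.691, -0.516, -0.72], 'moment': [0.013, 0.022, 0.052], 'grasp_force': 0.0, 'grip_width': 1.001} -0.0188
scene [[480.7, 0.0, 273.3], [0.0, 480.7, 212.1], [0.0, 0.0, 1.0]] [[-0.547, -0.646, 0.532, -0.034], [-0.837, 0.432, -0.336, 0.401], [-0.013, -0.629, -0.777, 0.997], [0.0, 0.0, 0.0, 1.0]]
side [[479.4, 0.0, 288.2], [0.0, 479.4, 206.9], [0.0, 0.0, 1.0]] [[0.972, -0.117, 0.205, 0.402], [-0.236, -0.445, 0.864, -0.946], [-0.009, -0.888, -0.46, 0.531], [0.0, 0.0, 0.0, 1.0]]
wrist [[339.3, 0.0, 277.4], [0.0, 339.3, 211.5], [0.0, 0.0, 1.0]] [[-0.0, -0.958, -0.287, 0.081], [1.0, -0.0, 0.001, -0.001], [-0.001, -0.287, 0.958, -0.166], [0.0, 0.0, 0.0, 1.0]]
```

View pics/scene0.png

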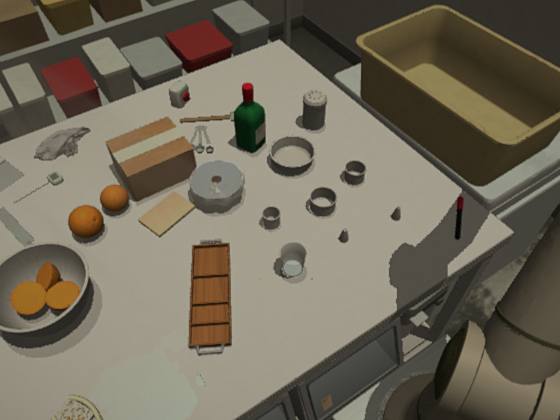

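View pics/side0.png

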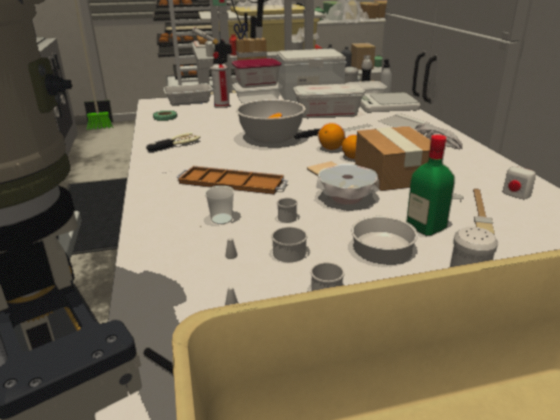

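The scene view shows the caddy at (210,293), rings at (271,217), (322,200) and (355,172), nozzles at (344,234) and (397,211), the cup at (292,260) and the dish at (292,155). The side view shows the same layout. I'll measure next, using depth and rim height.

```bash
cat > h.py <<'E'
import numpy as np,cv2
def world(c,T=None):
    K=c["intrinsics"];T=c["cam_to_world"] if T is None else T;z=c["z_map"]
    v,u=np.mgrid[:z.shape[0],:z.shape[1]]
    p=np.stack([(u-K[0,2])/K[0,0]*z,(v-K[1,2])/K[1,1]*z,z],-1)
    return p@T[:3,:3].T+T[:3,3]
def ray(c,uv,h,T=None):
    K=c["intrinsics"];T=c["cam_to_world"] if T is None else T
    d=np.c_[(np.atleast_2d(uv)-K[:2,2])/[K[0,0],K[1,1]],np.ones(len(np.atleast_2d(uv)))]@T[:3,:3].T
    return T[:3,3]+d*((h-T[2,3])/d[:,2])[:,None]
def circ(p):
    A=np.c_[2*p,np.ones(len(p))];s=np.linalg.lstsq(A,(p**2).sum(1),rcond=None)[0]
    return s[:2],np.sqrt(s[2]+s[:2]@s[:2])
E
python3 - <<'E'
from h import *
for n in("scene","side"):
    c=dict(np.load(f"{n}0.npz"));w=world(c)
    ok=(c["z_map"]>0)
    t=w[(abs(w[...,2])<.02)&ok&(abs(w[...,0]-.6)<.3)&(abs(w[...,1]+.2)<.4)]
    print(n,"table z",np.median(t[:,2]))
    m=(ok&(w[...,2]>.008)&(w[...,2]<.09)&(np.hypot(w[...,0],w[...,1])<1.1)).astype(np.uint8)
    k,l,st,ce=cv2.connectedComponentsWithStats(m)
    for i in range(1,k):
        if st[i,4]<25: continue
        p=w[l==i]; zt=np.percentile(p[:,2],98)
        q=p[p[:,2]>zt-.006]; o,r=circ(q[:,:2])
        print(np.round(ce[i]),st[i,4],"mean",np.round(p.mean(0),3),"zt",round(zt,3),"circ",np.round(o,4),round(r*1e3,1), "mid",np.round((q.max(0)+q.min(0))[:2]/2,4))
E
```

```text
scene table z -0.00011530906652856832
[445. 137.] 3860 mean [ 0.58  -0.569  0.05 ] zt 0.089 circ [ 0.6374 -0.7395] 252.7 mid [ 0.6501 -0.6774]
[520. 102.] 1591 mean [ 0.558 -0.879  0.051] zt 0.089 circ [ 0.55   -0.9221] 75.5 mid [ 0.5514 -0.8821]
[314. 117.] 464 mean [ 0.859 -0.314  0.049] zt 0.088 circ [ 0.8773 -0.3291] 33.0 mid [ 0.8623 -0.3243]
[222. 117.] 100 mean [ 1.055 -0.101  0.011] zt 0.015 circ [ 1.0576 -0.0988] 29.3 mid [ 1.0539 -0.0972]
[197. 119.] 26 mean [ 1.09  -0.034  0.01 ] zt 0.012 circ [ 1.0873 -0.0321] 13.2 mid [ 1.0894 -0.0324]
[251. 137.] 637 mean [ 0.885 -0.107  0.05 ] zt 0.088 circ [ 0.9079 -0.1188] 38.3 mid [ 0.8948 -0.1185]
[200. 138.] 192 mean [1.008e+00 1.000e-03 1.200e-02] zt 0.016 circ [1.0078 0.002 ] 32.6 mid [1.0037 0.0037]
[292. 152.] 813 mean [ 0.787 -0.186  0.027] zt 0.044 circ [ 0.7786 -0.18  ] 62.5 mid [ 0.7799 -0.1808]
[191. 180.] 3674 mean [0.83  0.116 0.053] zt 0.086 circ [0.9709 0.17  ] 102.0 mid [0.9589 0.1682]
[355. 171.] 376 mean [ 0.627 -0.287  0.027] zt 0.044 circ [ 0.6265 -0.2861] 28.4 mid [ 0.6272 -0.2849]
[114. 198.] 620 mean [0.883 0.
[... 2293 characters left out ...]
 0.593 -0.151  0.028] zt 0.044 circ [ 0.5932 -0.1497] 34.1 mid [ 0.5929 -0.149 ]
[231. 247.] 159 mean [ 0.477 -0.136  0.024] zt 0.041 circ [ 0.4776 -0.1305] 5.0 mid [ 0.4777 -0.1306]
[468. 257.] 530 mean [ 0.86  -0.347  0.074] zt 0.089 circ [ 0.8813 -0.331 ] 35.2 mid [ 0.8752 -0.3393]
[326. 275.] 781 mean [ 0.629 -0.281  0.031] zt 0.045 circ [ 0.6283 -0.2867] 28.3 mid [ 0.6284 -0.2862]
[231. 296.] 171 mean [ 0.457 -0.293  0.026] zt 0.041 circ [ 0.4574 -0.2891] 4.5 mid [ 0.4567 -0.2891]
[390. 376.] 15599 mean [ 0.639 -0.541  0.052] zt 0.089 circ [ 0.6579 -1.5559] 1026.8 mid [ 0.6405 -0.5557]
[159. 358.] 292 mean [ 0.337 -0.394  0.012] zt 0.015 circ [ 0.3333 -0.3968] 19.2 mid [ 0.335  -0.3956]
```

Run:
```python
from h import *
out=[]
for n in("scene","side"):
    c=dict(np.load(f"{n}0.npz"));K=c["intrinsics"];T=np.linalg.inv(c["cam_to_world"])
    # top-down 1 px=.7mm at z=.017, centre .52,.23 ; col = -y, row=-x
    g=np.mgrid[:420,:400].astype(float); x=.52+(210-g[0])*.0007;y=.23+(200-g[1])*.0007
    p=np.stack([x,y,0*x+.017],-1)@T[:3,:3].T+T[:3,3]
    u=(K[0,0]*p[...,0]/p[...,2]+K[0,2]).astype(np.float32);v=(K[1,1]*p[...,1]/p[...,2]+K[1,2]).astype(np.float32)
    im=cv2.remap(c["image"],u,v,1);out.append(im[:,:,::-1])
    hsv=cv2.cvtColor(im,cv2.COLOR_RGB2HSV); m=((hsv[...,1]>110)&(hsv[...,0]<20)).astype(np.uint8)
    m=cv2.morphologyEx(m,cv2.MORPH_CLOSE,np.ones((15,15)));k,l,st,ce=cv2.connectedComponentsWithStats(m);i=1+st[1:,4].argmax()
    cn=cv2.findContours((l==i).astype(np.uint8),0,2)[0][0];r=cv2.minAreaRect(cn);(a,b),(w,h),t=r
    bx=cv2.boxPoints(r);print(n,"centre",.52+(210-b)*.0007,.23+(200-a)*.0007,"size",w*.7,h*.7,t,[(round(.52+(210-q[1])*.0007,4),round(.23+(200-q[0])*.0007,4)) for q in bx])
    w3=world(c);s=(w3[...,2]>.0125)&(w3[...,2]<.019)&(abs(w3[...,0]-.52)<.16)&(abs(w3[...,1]-.23)<.13)
    r=cv2.minAreaRect(w3[s][:,:2].astype(np.float32)*1000);print(r)
cv2.imwrite("pics/cad.png",np.hstack(out))
```

```text
scene centre 0.5231094116210938 0.22778021087646486 size 91.61528778076172 271.55836486816406 28.902353286743164 [(np.float32(0.4264), np.float32(0.3335)), (np.float32(0.6641), np.float32(0.2023)), (np.float32(0.6198), np.float32(0.1221)), (np.float32(0.3821), np.float32(0.2533))]
((522.4854736328125, 228.15113830566406), (92.37915802001953, 297.56317138671875), 60.9904670715332)
side centre 0.5219209411621094 0.21268903503417969 size 113.09853515625 269.49354858398436 28.83549690246582 [(np.float32(0.4312), np.float32(0.3272)), (np.float32(0.6672), np.float32(0.1972)), (np.float32(0.6127), np.float32(0.0982)), (np.float32(0.3766), np.float32(0.2281))]
((527.5074462890625, 226.96786499023438), (103.51306915283203, 297.02191162109375), 61.72722625732422)
```

View pics/cad.png

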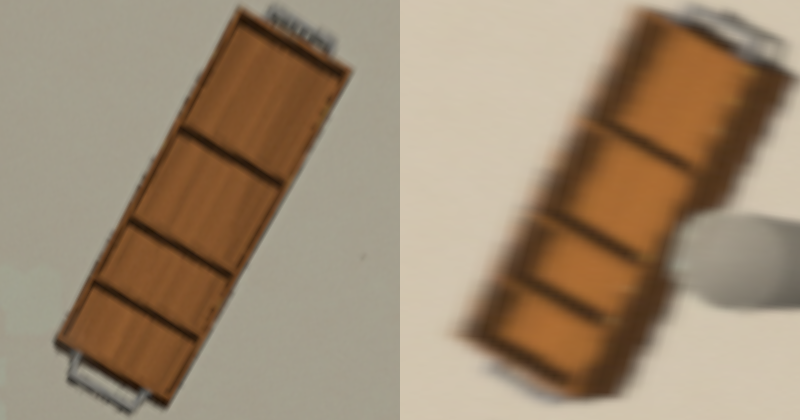

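The left rectified view shows the large bay at the top (far x), with the narrow bays at the bottom left. So caddy yaw is about 61.1° and its centre is about (0.523, 0.228). A tool yaw of 151.1° lines the closing axis up with the caddy's x and suits every pick and place. I'll turn the tool while travelling to nozzle_b.

```bash
cat >> h.py <<'E'
def go(*pts,yaw=151.1):
    """print tool-frame shifts (units of 300 mm) through world points, plus turn still needed"""
    from cell import bot
    from scipy.spatial.transform import Rotation as R
    s=bot.observe();p=np.array(s["eef_pos"]);r=R.from_euler("xyz",s["ee_rot"],degrees=True)
    tgt=R.from_euler("xyz",[180,0,yaw],degrees=True)
    print(round(s["clock"],2),np.round(p,4),"rot",np.round(s["ee_rot"],1),"q7",round(s["qpos"][6],1),"turn",np.round((r.inv()*tgt).as_rotvec()/(np.pi/2),3),"F",np.round(s["force"],1),"w",round(s["grip_width"],3),"g",round(s["grasp_force"],1))
    for q in pts:
        q=np.array(q);print("  ->",q,np.round(r.inv().apply(q-p)/.3,3));p=q;r=tgt
E
cat > pos.py <<'E'
NB=(.4565,-.2882);NA=(.4765,-.1298);MID=(.6275,-.2863);SM=(.6225,-.006)
L=(.5992,.186);M=(.5283,.2251);N1=(.474,.2551);N2=(.4302,.2792)
E
python3 -m inch '.49 -.453 0 0 0 -.39;.49 -.453 0 0 0 -.39;.49 -.453 0 0 0 -.39;.49 -.453 0 0 0 -.39;.49 -.453 0 0 0 -.39' -1 10
python3 -m inch '0 0 0 0 0 -.39;0 0 0 0 0 -.39;0 0 0 0 0 -.39;0 0 0 0 0 -.39;0 0 0 0 0 -.39'
python3 -m inch '0 0 0 0 0 -.39;0 0 0 0 0 -.39;0 0 0 0 0 -.39;0 0 0 0 0 -.39;0 0 0 0 0 -.39'
python3 - <<'E'
from h import *;from pos import *
go((*NB,.12),(*NB,.014))
w=world(dict(np.load("scene0.npz")))
for n,q in(("L",L),("SM",SM),("M",M)):
    d=np.hypot(w[...,0]-q[0],w[...,1]-q[1]);print(n,[round(float(w[...,2][(d<r)].max()),3) for r in(.1,.13,.16)])
E
```

```text
clock: 0.57
eef_pos: [0.3753, -0.4748, 0.2186]
ee_rot: [-180.0, -0.0, 59.6]
force: [0.5, 0.4, 0.4]
grip_width: 1.0
grasp_force: 0.0
clock: 0.98
eef_pos: [0.3743, -0.4779, 0.2185]
ee_rot: [-180.0, -0.0, 94.6]
force: [-0.8, -0.5, -0.2]
grip_width: 1.0
grasp_force: 0.0
clock: 1.4
eef_pos: [0.3741, -0.478, 0.2184]
ee_rot: [-180.0, -0.0, 129.7]
force: [0.3, -0.6, 0.7]
grip_width: 1.002
grasp_force: 0.0
1.4 [ 0.3741 -0.478   0.2184] rot [-180.    -0.   129.7] q7 68.0 turn [-0.    -0.    -0.238] F [ 0.3 -0.6  0.7] w 1.002 g 0.0
  -> [ 0.4565 -0.2882  0.12  ] [0.311 0.616 0.328]
  -> [ 0.4565 -0.2882  0.014 ] [-0.    -0.     0.353]
L [0.021, 0.021, 0.066]
SM [0.046, 0.075, 0.075]
M [0.022, 0.022, 0.022]
```

```bash
python3 -m inch '.311 .616 .328 0 0 -.238;.311 .616 .328 0 0 -.238;.311 .616 .328 0 0 -.238;.311 .616 .328 0 0 -.238;.311 .616 .328 0 0 -.238' -0.1 10
python3 -m inch '.311 .616 .328 0 0 0;0 0 0 0 0 0' | head -0
python3 - <<'E'
from h import *;from pos import *
go((*NB,.12),(*NB,.014))
E
```

```text
clock: 1.82
eef_pos: [0.4504, -0.3048, 0.1283]
ee_rot: [180.0, -0.0, 150.7]
force: [1.2, -0.4, -0.3]
grip_width: 0.692
grasp_force: 0.0
1.98 [ 0.4546 -0.28    0.1243] rot [179.5  -0.7 152.7] q7 59.6 turn [ 0.005 -0.008  0.018] F [2.6 4.  0.2] w 0.569 g 0.0
  -> [ 0.4565 -0.2882  0.12  ] [-0.018 -0.022  0.014]
  -> [ 0.4565 -0.2882  0.014 ] [-0.    -0.     0.353]Exception ignored on flushing sys.stdout:
BrokenPipeError: [Errno 32] Broken pipe
```

That second command was a slip: it jogged the arm out and back. I'll let it settle, then correct.

```bash
python3 -m inch '0 0 0 0 0 0;0 0 0 0 0 0' >/dev/null
python3 - <<'E'
from h import *;from pos import *
from cell import bot;import cv2
go((*NB,.12),(*NB,.014))
c=bot.read_camera("wrist");cv2.imwrite("pics/w1.png",c["image"][:,:,::-1])
s=bot.observe()
from scipy.spatial.transform import Rotation as R
T=np.eye(4);T[:3,:3]=R.from_euler("xyz",s["ee_rot"],degrees=True).as_matrix();T[:3,3]=s["eef_pos"]
w=world(c,T@c["mount"]);d=np.hypot(w[...,0]-NB[0],w[...,1]-NB[1])
for a,b in((.004,.012),(.034,.045)):
    q=w[(d<.03)&(w[...,2]>a)&(w[...,2]<b)];o,r=circ(q[:,:2]);print(len(q),o,r)
E
```

```text
2.15 [ 0.4513 -0.3057  0.1291] rot [-180.     0.   150.9] q7 60.3 turn [-0.     0.    -0.003] F [-0.5 -0.8 -0.1] w 0.549 g 0.0
  -> [ 0.4565 -0.2882  0.12  ] [0.013 0.059 0.03 ]
  -> [ 0.4565 -0.2882  0.014 ] [-0.    -0.     0.353]
140 [ 0.45509606 -0.28687196] 0.011395586607757467
162 [ 0.45406704 -0.28669704] 0.003921165890767582
```

View pics/w1.png

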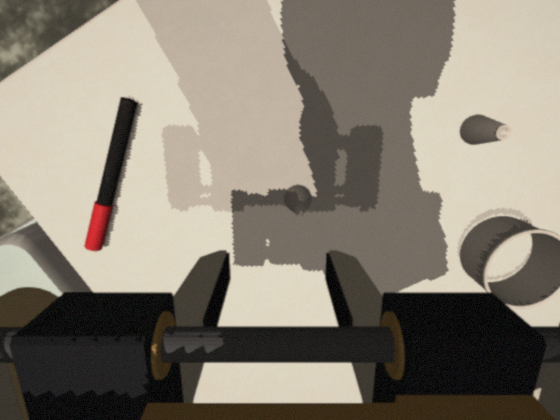

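The wrist view shows the nozzle at (298,198), centred between the fingers, and agrees within 1.5 mm. Descending to grip.

```bash
python3 -m inch '.017 .06 .15 0 0 0;.017 .06 .15 0 0 0;.017 .06 .27 0 0 0;.017 .06 .384 0 0 0;.017 .06 .384 0 0 0' -0.1 15
python3 -m inch '0 0 0 0 0 0;0 0 0 0 0 0;0 0 0 0 0 0' -0.1 >/dev/null; python3 -c "
from h import *;from pos import *
go((*NB,.014))"
python3 -m inch '0 0 0 0 0 0;0 0 0 0 0 0;0 0 0 0 0 0;0 0 0 0 0 0;0 0 0 0 0 0' 1 15
python3 -m inch '0 0 0 0 0 0;0 0 0 0 0 0;0 0 0 0 0 0;0 0 0 0 0 0' 1 15
```

```text
clock: 2.62
eef_pos: [0.4519, -0.287, 0.0098]
ee_rot: [-180.0, -0.4, 150.8]
force: [-0.3, -0.1, -0.4]
grip_width: 0.547
grasp_force: 0.0
2.87 [ 0.4554 -0.2885  0.0158] rot [-1.800e+02  1.000e-01  1.507e+02] q7 48.5 turn [-0.     0.001 -0.004] F [0.2 0.6 0.9] w 0.552 g 0.0
  -> [ 0.4565 -0.2882  0.014 ] [-0.003  0.003  0.006]
clock: 3.28
eef_pos: [0.4548, -0.2879, 0.0143]
ee_rot: [-180.0, 0.0, 150.8]
force: [-0.4, 0.4, 0.0]
grip_width: 0.244
grasp_force: 0.0
clock: 3.62
eef_pos: [0.4548, -0.2878, 0.0141]
ee_rot: [-180.0, 0.0, 150.8]
force: [-0.2, -1.3, 4.8]
grip_width: 0.199
grasp_force: 15.1
```

```bash
python3 -m inch '0 0 -.13 0 0 0;0 0 -.26 0 0 0;0 0 -.39 0 0 0;0 0 -.42 0 0 0;0 0 -.42 0 0 0' 
python3 -m inch '.06 .1 0 0 0 0;.13 .215 0 0 0 0;.2 .33 0 0 0 0;.266 .437 0 0 0 0;.328 .538 0 0 0 0' 
python3 -m inch '.066 .108 0 0 0 0;.13 .215 0 0 0 0;.2 .33 0 0 0 0;.266 .437 0 0 0 0;.328 .538 0 0 0 0' >/dev/null
python3 -m inch '.066 .108 0 0 0 0;.13 .215 0 0 0 0;.2 .33 0 0 0 0;.266 .437 0 0 0 0;.328 .538 0 0 0 0' >/dev/null
python3 -m inch '0 0 0 0 0 0;0 0 0 0 0 0;0 0 0 0 0 0' >/dev/null
python3 - <<'E'
from h import *;from pos import *
from cell import bot
go((*N2,.06),(*N2,.0195))
c=bot.read_camera("wrist");cv2.imwrite("pics/w2.png",c["image"][:,:,::-1])
E
```

```text
clock: 4.03
eef_pos: [0.456, -0.2886, 0.1425]
ee_rot: [-180.0, 0.3, 150.7]
force: [-0.5, 0.3, -0.0]
grip_width: 0.193
grasp_force: 14.6
clock: 4.45
eef_pos: [0.4463, -0.097, 0.1384]
ee_rot: [-180.0, -0.1, 150.8]
force: [0.7, 0.3, -0.4]
grip_width: 0.198
grasp_force: 14.6
5.53 [0.4327 0.2778 0.1384] rot [-179.8   -0.   150.8] q7 -5.1 turn [-0.002 -0.001 -0.003] F [0.9 0.  0.3] w 0.196 g 14.6
  -> [0.4302 0.2792 0.06  ] [0.009 0.001 0.261]
  -> [0.4302 0.2792 0.0195] [-0.    -0.     0.135]
```

View pics/w2.png

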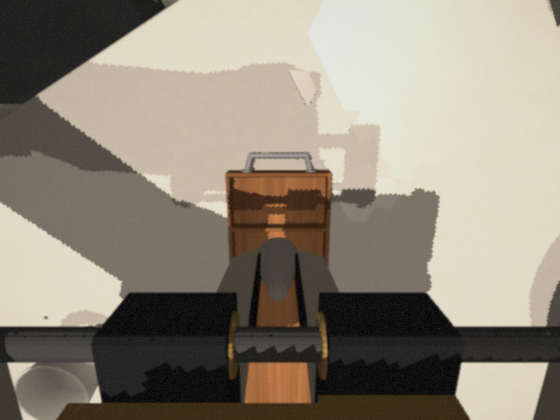

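The nozzle is held upright at (277,265), and the caddy lines up with the tool, its end wall at row 171 and sides at columns 228–331. I'll check this wall against the estimate.

Run:
```python
from h import *;from cell import bot
from scipy.spatial.transform import Rotation as R
c=bot.read_camera("wrist");s=bot.observe()
T=np.eye(4);T[:3,:3]=R.from_euler("xyz",s["ee_rot"],degrees=True).as_matrix();T[:3,3]=s["eef_pos"]
p=ray(c,[(279,170.5),(279,226),(228,200),(331,200)],.017,T@c["mount"])[:,:2]-[.523,.228]
a=np.radians(61.1);print(p@np.array([[np.cos(a),-np.sin(a)],[np.sin(a),np.cos(a)]]))
```

```text
[[ 0.0019307   0.13308665]
 [ 0.00162049  0.08290467]
 [-0.04297288  0.1073265 ]
 [ 0.04734976  0.10670939]]
```

```bash
python3 -m inch '.009 .001 .13 0 0 0;.009 .001 .26 0 0 0;.009 .001 .32 0 0 0;.009 .001 .36 0 0 0;.009 .001 .38 0 0 0'
python3 -m inch '0 0 0.008 0 0 0;0 0 0.016 0 0 0;0 0 0.016 0 0 0;0 0 0.016 0 0 0'
python3 -m inch '0 0 0 0 0 0;0 0 0 0 0 0' 0.3; python3 -m inch '0 0 0 0 0 0;0 0 0 0 0 0'
```

```text
clock: 6.05
eef_pos: [0.4309, 0.2784, 0.0241]
ee_rot: [-179.8, -0.1, 150.7]
force: [-1.1, -0.8, -0.7]
grip_width: 0.197
grasp_force: 14.6
clock: 6.38
eef_pos: [0.4318, 0.2804, 0.0219]
ee_rot: [179.9, 0.0, 150.7]
force: [-0.0, -0.8, -0.3]
grip_width: 0.196
grasp_force: 14.6
clock: 6.55
eef_pos: [0.4317, 0.2806, 0.0218]
ee_rot: [179.9, 0.0, 150.8]
force: [-0.0, -0.9, -0.1]
grip_width: 0.292
grasp_force: 0.0
clock: 6.72
eef_pos: [0.4315, 0.2806, 0.0215]
ee_rot: [180.0, 0.0, 150.8]
force: [-0.0, 0.1, -1.0]
grip_width: 0.348
grasp_force: 0.0
```

```bash
python3 -m inch '0 0 -.06 0 0 0;0 0 -.13 0 0 0;0 0 -.26 0 0 0;0 0 -.38 0 0 0;0 0 -.38 0 0 0' -0.1 >/dev/null
python3 -m inch '-.07 -.1 0 0 0 0;-.14 -.2 0 0 0 0;-.21 -.3 0 0 0 0;-.264 -.375 0 0 0 0;-.264 -.375 0 0 0 0' >/dev/null
python3 -m inch '-.07 -.1 0 0 0 0;-.14 -.2 0 0 0 0;-.21 -.3 0 0 0 0;-.264 -.375 0 0 0 0;-.264 -.375 0 0 0 0' >/dev/null
python3 -m inch '-.07 -.1 0 0 0 0;-.14 -.2 0 0 0 0;-.21 -.3 0 0 0 0;-.264 -.375 0 0 0 0;-.264 -.375 0 0 0 0' >/dev/null
python3 -m inch '0 0 0 0 0 0;0 0 0 0 0 0;0 0 0 0 0 0' >/dev/null
cat >> h.py <<'E'
def find(cam,xy,R0,lo,hi):
    from cell import bot
    from scipy.spatial.transform import Rotation as R
    s=bot.observe();c=bot.read_camera(cam);T=None
    if cam=="wrist":
        T=np.eye(4);T[:3,:3]=R.from_euler("xyz",s["ee_rot"],degrees=True).as_matrix();T[:3,3]=s["eef_pos"];T=T@c["mount"]
    w=world(c,T);q=w[(np.hypot(w[...,0]-xy[0],w[...,1]-xy[1])<R0)&(w[...,2]>lo)&(w[...,2]<hi)&(c["z_map"]>0)]
    o,r=circ(q[:,:2]) if len(q)>5 else ((0,0),0);print(cam,len(q),np.round(o,4),"r",round(r,4),"zmax",round(q[:,2].max(),4) if len(q) else None)
    return c
E
python3 - <<'E'
from h import *;from pos import *
find("scene",N2,.03,.038,.06);find("side",N2,.03,.038,.06)
find("wrist",NA,.03,.034,.045);find("wrist",NA,.03,.004,.012)
go((*NA,.12),(*NA,.014))
E
```

```text
scene 24 [0.4309 0.2794] r 0.0043 zmax 0.0472
side 0 [0 0] r 0 zmax None
wrist 202 [ 0.475  -0.1278] r 0.0046 zmax 0.0414
wrist 121 [ 0.4759 -0.1282] r 0.0115 zmax 0.0119
8.83 [ 0.4741 -0.1289  0.1353] rot [180.    0.  150.9] q7 39.3 turn [ 0.     0.    -0.002] F [0.7 0.4 1. ] w 0.55 g 0.0
  -> [ 0.4765 -0.1298  0.12  ] [-0.008  0.001  0.051]
  -> [ 0.4765 -0.1298  0.014 ] [-0.    -0.     0.353]
```

```bash
python3 -m inch '-.006 .003 .13 0 0 0;-.006 .003 .26 0 0 0;-.006 .003 .36 0 0 0;-.006 .003 .406 0 0 0;-.006 .003 .406 0 0 0' -0.1 15 >/dev/null
python3 -m inch '0 0 0 0 0 0;0 0 0 0 0 0;0 0 0 0 0 0' -0.1
python3 -m inch '0 0 0 0 0 0;0 0 0 0 0 0;0 0 0 0 0 0;0 0 0 0 0 0;0 0 0 0 0 0' 1 15 >/dev/null
python3 -m inch '0 0 0 0 0 0;0 0 0 0 0 0;0 0 0 0 0 0;0 0 0 0 0 0' 1 15
python3 -m inch '0 0 -.13 0 0 0;0 0 -.26 0 0 0;0 0 -.38 0 0 0;0 0 -.42 0 0 0;0 0 -.42 0 0 0' 
python3 -m inch '.062 .112 0 0 0 0;.125 .224 0 0 0 0;.187 .335 0 0 0 0;.25 .447 0 0 0 0;.312 .559 0 0 0 0' >/dev/null
python3 -m inch '.062 .112 0 0 0 0;.125 .224 0 0 0 0;.187 .335 0 0 0 0;.25 .447 0 0 0 0;.312 .559 0 0 0 0' >/dev/null
python3 -m inch '0 0 0 0 0 0;0 0 0 0 0 0;0 0 0 0 0 0' >/dev/null
python3 -c "
from h import *;from pos import *
go((*N1,.03),(*N1,.0195))"
```

```text
clock: 9.5
eef_pos: [0.4766, -0.1302, 0.0146]
ee_rot: [180.0, 0.1, 150.8]
force: [0.3, -0.8, 0.3]
grip_width: 0.549
grasp_force: 0.0
clock: 10.25
eef_pos: [0.476, -0.1302, 0.0134]
ee_rot: [-180.0, 0.0, 150.8]
force: [-0.8, -0.7, 3.0]
grip_width: 0.209
grasp_force: 15.0
clock: 10.67
eef_pos: [0.4773, -0.1305, 0.1422]
ee_rot: [179.9, 0.3, 150.7]
force: [0.0, 0.0, -0.9]
grip_width: 0.206
grasp_force: 14.7
11.75 [0.4756 0.2533 0.1381] rot [-179.9   -0.   150.8] q7 -1.4 turn [-0.002 -0.    -0.003] F [ 0.3  0.2 -0.4] w 0.208 g 14.7
  -> [0.474  0.2551 0.03  ] [0.007 0.004 0.36 ]
  -> [0.474  0.2551 0.0195] [-0.    -0.     0.035]
```

```bash
python3 -m inch '.007 .004 .13 0 0 0;.007 .004 .26 0 0 0;.007 .004 .33 0 0 0;.007 .004 .38 0 0 0;.007 .004 .39 0 0 0' >/dev/null
python3 -m inch '0 0 0.006 0 0 0;0 0 0.01 0 0 0;0 0 0.01 0 0 0;0 0 0.01 0 0 0'
python3 -m inch '0 0 0 0 0 0;0 0 0 0 0 0;0 0 0 0 0 0;0 0 0 0 0 0' 0.25
python3 -m inch '0 0 -.06 0 0 0;0 0 -.13 0 0 0;0 0 -.26 0 0 0;0 0 -.38 0 0 0;0 0 -.38 0 0 0' -0.1 >/dev/null
python3 -m inch '-.09 -.09 0 0 0 0;-.18 -.18 0 0 0 0;-.27 -.27 0 0 0 0;-.36 -.36 0 0 0 0;-.44 -.444 0 0 0 0' -0.72 >/dev/null
python3 -m inch '-.09 -.09 0 0 0 0;-.18 -.18 0 0 0 0;-.27 -.27 0 0 0 0;-.36 -.36 0 0 0 0;-.44 -.444 0 0 0 0' >/dev/null
python3 -m inch '-.09 -.09 0 0 0 0;-.18 -.18 0 0 0 0;-.27 -.27 0 0 0 0;-.36 -.36 0 0 0 0;-.44 -.444 0 0 0 0' >/dev/null
python3 -m inch '0 0 0 0 0 0;0 0 0 0 0 0;0 0 0 0 0 0' >/dev/null
python3 - <<'E'
from h import *;from pos import *
find("scene",N2,.03,.038,.06);find("scene",N1,.03,.038,.06)
find("wrist",MID,.045,.04,.05)
go((*MID,.12),(*MID,.017))
E
```

```text
clock: 12.5
eef_pos: [0.4757, 0.256, 0.0203]
ee_rot: [179.9, 0.0, 150.7]
force: [0.8, -0.0, 0.8]
grip_width: 0.206
grasp_force: 14.7
clock: 12.83
eef_pos: [0.4752, 0.2561, 0.0196]
ee_rot: [180.0, 0.0, 150.8]
force: [0.4, -0.9, -0.5]
grip_width: 0.366
grasp_force: 0.0
scene 22 [0.4319 0.2795] r 0.0042 zmax 0.0479
scene 29 [0.4738 0.2559] r 0.0047 zmax 0.0475
wrist 884 [ 0.6264 -0.2845] r 0.0284 zmax 0.0448
14.9 [ 0.6256 -0.2842  0.1335] rot [180.   -0.  150.9] q7 54.1 turn [ 0.    -0.    -0.002] F [ 0.6  1.  -0. ] w 0.863 g 0.0
  -> [ 0.6275 -0.2863  0.12  ] [-0.009 -0.003  0.045]
  -> [ 0.6275 -0.2863  0.017 ] [-0.    -0.     0.343]
```

```bash
python3 -m inch '-.005 -.001 .13 0 0 0;-.005 -.001 .26 0 0 0;-.005 -.001 .34 0 0 0;-.005 -.001 .385 0 0 0;-.005 -.001 .385 0 0 0' -0.72 20 >/dev/null
python3 -m inch '0 0 0 0 0 0;0 0 0 0 0 0;0 0 0 0 0 0' -0.72
python3 -m inch '0 0 0 0 0 0;0 0 0 0 0 0;0 0 0 0 0 0;0 0 0 0 0 0;0 0 0 0 0 0' 1 20 >/dev/null
python3 -m inch '0 0 0 0 0 0;0 0 0 0 0 0' 1 20
python3 -m inch '0 0 -.08 0 0 0;0 0 -.19 0 0 0;0 0 -.3 0 0 0;0 0 -.41 0 0 0;0 0 -.41 0 0 0' 
python3 -m inch '.04 .06 0 0 0 0;.1 .16 0 0 0 0;.16 .253 0 0 0 0;.22 .348 0 0 0 0;.28 .443 0 0 0 0' >/dev/null
python3 -m inch '.06 .095 0 0 0 0;.115 .18 0 0 0 0;.17 .265 0 0 0 0;.225 .355 0 0 0 0;.28 .443 0 0 0 0' >/dev/null
python3 -m inch '.06 .095 0 0 0 0;.12 .19 0 0 0 0;.18 .285 0 0 0 0;.24 .38 0 0 0 0;.28 .443 0 0 0 0' >/dev/null
python3 -m inch '0 0 0 0 0 0;0 0 0 0 0 0;0 0 0 0 0 0' >/dev/null
python3 - <<'E'
from h import *;from pos import *
go((*L,.04),(*L,.023))
c=find("wrist",L,.045,.04,.2);cv2.imwrite("pics/w3.png",c["image"][:,:,::-1])
E
```

```text
clock: 15.57
eef_pos: [0.6279, -0.2872, 0.0199]
ee_rot: [180.0, 0.2, 150.8]
force: [0.4, -0.2, 0.7]
grip_width: 0.861
grasp_force: 0.0
clock: 16.15
eef_pos: [0.627, -0.2872, 0.0184]
ee_rot: [-180.0, 0.0, 150.8]
force: [-0.4, -0.3, 6.0]
grip_width: 0.63
grasp_force: 20.0
clock: 16.57
eef_pos: [0.6297, -0.2874, 0.1472]
ee_rot: [179.9, 0.5, 150.8]
force: [1.3, 0.1, -0.3]
grip_width: 0.63
grasp_force: 20.0
18.07 [0.6013 0.1829 0.1402] rot [-179.9   -0.   150.8] q7 11.9 turn [-0.001 -0.    -0.004] F [ 0.3 -0.6 -0.1] w 0.631 g 20.0
  -> [0.5992 0.186  0.04  ] [0.011 0.006 0.334]
  -> [0.5992 0.186  0.023 ] [-0.    -0.     0.057]
wrist 13930 [0.5976 0.1865] r 0.0314 zmax 0.2
```

View pics/w3.png

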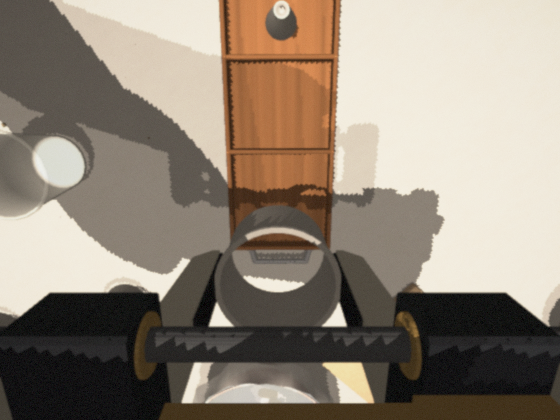

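The cutter is held level, and the caddy is centred beneath it, columns 228–335. Lowering.

```bash
python3 -m inch '.011 .006 .11 0 0 0;.011 .006 .22 0 0 0;.011 .006 .32 0 0 0;.011 .006 .37 0 0 0;.011 .006 .38 0 0 0' >/dev/null
python3 -m inch '0 0 0.005 0 0 0;0 0 0.01 0 0 0;0 0 0.01 0 0 0;0 0 0.01 0 0 0'
python3 -m inch '0 0 0 0 0 0;0 0 0 0 0 0;0 0 0 0 0 0;0 0 0 0 0 0' -.72
python3 -m inch '0 0 -.06 0 0 0;0 0 -.13 0 0 0;0 0 -.26 0 0 0;0 0 -.38 0 0 0;0 0 -.38 0 0 0' >/dev/null
python3 -m inch '-.075 -.105 0 0 0 0;-.15 -.21 0 0 0 0;-.225 -.315 0 0 0 0;-.3 -.42 0 0 0 0;-.376 -.523 0 0 0 0' -0.5 >/dev/null
python3 -m inch '0 0 0 0 0 0;0 0 0 0 0 0;0 0 0 0 0 0' >/dev/null
python3 - <<'E'
from h import *;from pos import *
find("scene",L,.045,.04,.06)
find("wrist",SM,.04,.04,.05)
go((*SM,.12),(*SM,.018))
E
```

```text
clock: 18.87
eef_pos: [0.6003, 0.1871, 0.0251]
ee_rot: [179.9, 0.1, 150.7]
force: [0.1, 0.6, -0.7]
grip_width: 0.628
grasp_force: 20.0
clock: 19.2
eef_pos: [0.5996, 0.1872, 0.0242]
ee_rot: [180.0, 0.0, 150.8]
force: [-0.9, -0.1, -0.3]
grip_width: 0.845
grasp_force: 0.0
scene 136 [0.5993 0.1871] r 0.0283 zmax 0.0516
wrist 666 [ 0.6212 -0.0038] r 0.0224 zmax 0.0447
20.38 [ 0.6212 -0.003   0.138 ] rot [180.   -0.  150.9] q7 28.2 turn [ 0.001 -0.    -0.002] F [-0.5  0.4 -0. ] w 0.751 g 0.0
  -> [ 0.6225 -0.006   0.12  ] [-0.009 -0.007  0.06 ]
  -> [ 0.6225 -0.006   0.018 ] [-0.   -0.    0.34]
```

```bash
python3 -m inch '-.005 -.005 .13 0 0 0;-.005 -.005 .26 0 0 0;-.005 -.005 .35 0 0 0;-.005 -.005 .4 0 0 0;-.005 -.005 .4 0 0 0' -0.5 20 >/dev/null
python3 -m inch '0 0 0 0 0 0;0 0 0 0 0 0;0 0 0 0 0 0' -0.5
python3 -m inch '0 0 0 0 0 0;0 0 0 0 0 0;0 0 0 0 0 0;0 0 0 0 0 0;0 0 0 0 0 0' 1 20 >/dev/null
python3 -m inch '0 0 0 0 0 0;0 0 0 0 0 0' 1 20
python3 -m inch '0 0 -.08 0 0 0;0 0 -.19 0 0 0;0 0 -.3 0 0 0;0 0 -.41 0 0 0;0 0 -.41 0 0 0' 
python3 -m inch '.05 .04 0 0 0 0;.12 .097 0 0 0 0;.19 .153 0 0 0 0;.26 .21 0 0 0 0;.322 .26 0 0 0 0' >/dev/null
python3 -m inch '.07 .056 0 0 0 0;.14 .113 0 0 0 0;.21 .17 0 0 0 0;.28 .226 0 0 0 0;.322 .26 0 0 0 0' >/dev/null
python3 -m inch '0 0 0 0 0 0;0 0 0 0 0 0;0 0 0 0 0 0' >/dev/null
python3 - <<'E'
from h import *;from pos import *
go((*M,.04),(*M,.0235))
E
```

```text
clock: 21.05
eef_pos: [0.6228, -0.0062, 0.0194]
ee_rot: [179.9, 0.1, 150.8]
force: [-0.5, 0.1, 0.8]
grip_width: 0.75
grasp_force: 0.0
clock: 21.63
eef_pos: [0.6222, -0.007, 0.0183]
ee_rot: [180.0, 0.0, 150.8]
force: [-0.6, -0.9, 5.2]
grip_width: 0.5
grasp_force: 20.0
clock: 22.05
eef_pos: [0.6245, -0.0062, 0.1466]
ee_rot: [179.8, 0.4, 150.8]
force: [1.2, 0.6, -1.1]
grip_width: 0.503
grasp_force: 20.0
23.13 [0.5296 0.2224 0.1404] rot [-179.9    0.   150.7] q7 4.0 turn [-0.001  0.    -0.004] F [ 0.4 -0.7 -0.9] w 0.503 g 20.0
  -> [0.5283 0.2251 0.04  ] [0.008 0.006 0.335]
  -> [0.5283 0.2251 0.0235] [-0.    -0.     0.055]
```

Now I'll lower it, release, lift, and move back to clear the view.

```bash
python3 -m inch '.008 .006 .11 0 0 0;.008 .006 .22 0 0 0;.008 .006 .32 0 0 0;.008 .006 .37 0 0 0;.008 .006 .38 0 0 0' >/dev/null
python3 -m inch '0 0 0.005 0 0 0;0 0 0.01 0 0 0;0 0 0.01 0 0 0;0 0 0.01 0 0 0'
python3 -m inch '0 0 0 0 0 0;0 0 0 0 0 0;0 0 0 0 0 0;0 0 0 0 0 0' -.42
python3 -m inch '0 0 -.06 0 0 0;0 0 -.13 0 0 0;0 0 -.26 0 0 0;0 0 -.38 0 0 0;0 0 -.5 0 0 0' >/dev/null
python3 -m inch '-.075 -.105 0 0 0 0;-.15 -.21 0 0 0 0;-.225 -.315 0 0 0 0;-.3 -.42 0 0 0 0;-.376 -.523 0 0 0 0' >/dev/null
python3 -m inch '0 0 0 0 0 0;0 0 0 0 0 0;0 0 0 0 0 0'
python3 - <<'E'
from h import *;from pos import *
for q,r in((M,.035),(L,.042),(N1,.025),(N2,.025)): c=find("scene",q,r,.04,.06)
for q,r in(((.592,-.149),.05),((.779,-.18),.08)): find("scene",q,r,.038,.06)
find("scene",(.475,.028),.045,.064,.08)
cv2.imwrite("pics/s2.png",c["image"][:,:,::-1])
E
```

```text
clock: 23.88
eef_pos: [0.529, 0.2262, 0.025]
ee_rot: [179.9, 0.1, 150.7]
force: [-0.1, -0.7, 0.1]
grip_width: 0.507
grasp_force: 20.0
clock: 24.22
eef_pos: [0.5284, 0.2264, 0.0242]
ee_rot: [180.0, 0.0, 150.8]
force: [-0.6, -0.1, 0.7]
grip_width: 0.701
grasp_force: 0.0
clock: 25.3
eef_pos: [0.55, 0.0346, 0.174]
ee_rot: [180.0, -0.0, 150.7]
force: [0.7, 0.9, 0.1]
grip_width: 0.708
grasp_force: 0.0
scene 112 [0.5271 0.2264] r 0.0222 zmax 0.0519
scene 138 [0.5992 0.1873] r 0.0282 zmax 0.0526
scene 24 [0.4747 0.2559] r 0.0048 zmax 0.0464
scene 20 [0.4323 0.2794] r 0.0041 zmax 0.047
scene 111 [ 0.591  -0.1487] r 0.0343 zmax 0.0473
scene 55 [ 0.7787 -0.1815] r 0.0614 zmax 0.0472
scene 129 [0.4743 0.0286] r 0.031 zmax 0.0728
```

View pics/s2.png

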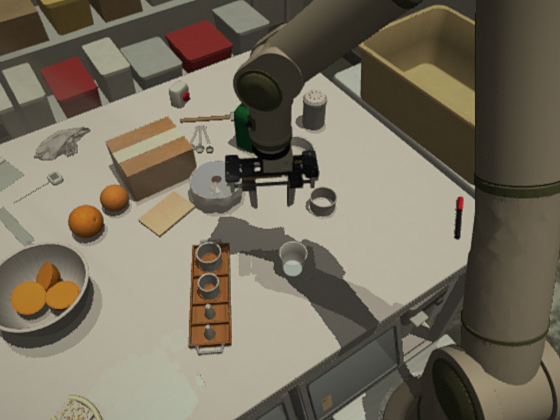

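All four pieces stand in their bays: cutters at (208,254) and (207,286), nozzles at (209,311) and (209,332). The distractors haven't moved, and the robot is touching nothing.

```bash
python3 -c "
from cell import bot
print(bot.job_done())"
```

```text
the job is handed in; nothing more can be done
None
```

The icing set is put away and the job handed in at about 25 s: both cutters and both nozzles stand upright in their bays, and the large cutter, clear cup and dish are where they started; no verdict came back.

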